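# Bring the conical flask round to the front of the sample carousel

## Task

Turn the sample carousel by pushing its lobed rim gently round with the fingertips, until the conical flask stands at the front, in line with the tongue of the foot, and leave the carousel standing still there. Do not touch, lift or tip any of the vessels on it, and leave the things standing beside the carousel where they are.

Things in the scene. Friction and masses are not known exactly. Their poses are not given: they have to be found in the camera images.
- foot: Fixed aluminium foot of the sample carousel: a disc 210 mm across, 10 mm thick, mostly hidden under the rotor, with one tongue sticking out at the front. Origin on the rotation axis at bench height; its -x axis points along the tongue, to the front of the carousel (roughly towards the robot); z up. Does not move.
- tongue_end (a point): Top of the rounded outer end of the foot's tongue, 190 mm from the rotation axis. The tongue is flat, 40 mm wide and 10 mm thick (14 mm at a small ridge on it), on the bench, and ends 210 mm from the axis. It marks the carousel's front.
- carousel: Dark grey plastic rotor, turning either way without stops or detents about the foot's vertical axis. Underside 26 mm, flat top 48 mm above the bench. Six rings for vessels, 64 mm across, 78 mm from the axis, one in line with each lobe; low cap, 44 mm across, at the centre. About 1 N at the rim turns it and it stops almost at once when the push ends. Origin on the axis at bench height; z up.
- lobe (a point): Centre of one of the rotor's six equal lobes, on its top face, along the rotor's -x axis; the others follow every 60 degrees. From above the rotor is a flower: a disc of 128 mm radius with lobes of 42 mm radius centred 122 mm from the axis, so its rim, 21 mm high, lies 164 mm out at the lobe tips and 128 mm in the valleys. Free space below and outside it.
- flask: The only conical flask: white plastic, stoppered, 52 mm across at the base, tapering to a neck 21 mm across, 82 mm high; about 80 g. It stands loose in one of the carousel's rings (the ring is 7 mm high with 3 to 4 mm of play all round), its underside 48 mm above the bench. Only to be carried round, never touched. Origin: centre of its underside; z up.
- beaker_a: Small white plastic beaker, open on top, 53 mm across at the rim, 50 mm at the foot, 58 mm high. It stands loose in one of the carousel's rings (the ring is 7 mm high with 3 to 4 mm of play all round), its underside 48 mm above the bench. Only to be carried round, never touched. Origin: centre of its underside; z up.
- beaker_b: A second small beaker, same as beaker_a. It stands loose in one of the carousel's rings (the ring is 7 mm high with 3 to 4 mm of play all round), its underside 48 mm above the bench. Only to be carried round, never touched. Origin: centre of its underside; z up.
- jar_a: White plastic jar with a screw lid nearly as wide as its body, 50 mm across, 66 mm high. It stands loose in one of the carousel's rings (the ring is 7 mm high with 3 to 4 mm of play all round), its underside 48 mm above the bench. Only to be carried round, never touched. Origin: centre of its underside; z up.
- jar_b: A second jar, same as jar_a. It stands loose in one of the carousel's rings (the ring is 7 mm high with 3 to 4 mm of play all round), its underside 48 mm above the bench. Only to be carried round, never touched. Origin: centre of its underside; z up.
- big_beaker: Large glass beaker with a glass rod leaning in it, 94 mm across, 125 mm high (rod to 168 mm). Stands loose on the bench beside the carousel; leave it alone. Origin: centre of its underside; z up.
- wash_bottle: White plastic wash bottle, 62 mm across, with a bent spout, 178 mm high; the spout reaches 58 mm out along its -x. Stands loose on the bench beside the carousel; leave it alone. Origin: centre of its underside; z up.
- reagent_bottle: Amber glass reagent bottle with a black cap, 70 mm across, 145 mm high. Stands loose on the bench beside the carousel; leave it alone. Origin: centre of its underside; z up.
There are look-alikes about, which are no part of the job. What is shaped like the beaker_b but green or turquoise is not meant.

How it is judged:
At the end, for the whole second after the job is handed in: The carousel is at rest with the centre of the conical flask on the tongue side of the axis and within 14 mm of the tongue's centre line (about 10 degrees of turn); every vessel stands upright in its ring on the carousel; the three things beside it stand upright within 20 mm of where they were (x of flask in the frame of foot below -0.06 m and y of flask in the frame of foot between -0.014 and 0.014 m and angular speed of carousel below 0.05 rad/s and height (world z) of each of flask, beaker_a, beaker_b, jar_a, jar_b below 0.054 m and angle between each of flask, beaker_a, beaker_b, jar_a, jar_b, big_beaker, wash_bottle, reagent_bottle's own z axis and vertical below 0.1 rad and distance of each of big_beaker, wash_bottle, reagent_bottle from where it was at the start of the episode below 0.02 m); the robot touches nothing.
It fails at once if a vessel on the carousel is touched by the robot (contact force between any of the fingers, the arm and flask above 0.5 N or contact force between any of the fingers, the arm and beaker_a above 0.5 N or contact force between any of the fingers, the arm and beaker_b above 0.5 N or contact force between any of the fingers, the arm and jar_a above 0.5 N or contact force between any of the fingers, the arm and jar_b above 0.5 N).
It fails at once if a vessel is lifted, tipped or thrown out of its ring (height (world z) of any of flask, beaker_a, beaker_b, jar_a, jar_b above 0.065 m or height (world z) of any of flask, beaker_a, beaker_b, jar_a, jar_b below 0.04 m or angle between any of flask, beaker_a, beaker_b, jar_a, jar_b's own z axis and vertical above 0.25 rad).
It fails at once if the carousel is squeezed or pushed roughly, with more than 20 N (contact force between any of the fingers, the arm and carousel above 20 N).
It fails at once if one of the things beside the carousel is moved or knocked over (distance of any of big_beaker, wash_bottle, reagent_bottle from where it was at the start of the episode above 0.02 m or angle between any of big_beaker, wash_bottle, reagent_bottle's own z axis and vertical above 0.25 rad).
It also fails if it takes over 64 s, if anything falls off the work surface, if the arm or the gripper's body presses on something with over 40 N, if the wrist force passes 120 N, or if a joint passes its speed limit or range.

## Robot

A 6-joint arm with a two-finger parallel gripper is mounted at the origin on the work surface. World frame = base frame: x ahead of the robot, y to its left, z up, the work surface at z = 0. Lengths are in m, angles in rad, forces in N, time in s.
With the tool pointing down it reaches from about 0.3 to 0.875 m from the base axis. Payload 6.4 kg.
Tool frame: the origin (TCP) lies midway between the tips of the shut fingers; the grasp point (between the pads) lies 19 mm behind it (ctrl.pinch_z is the distance from the TCP to the grasp point, in m); z points along the fingers, y is the line along which they close (so a half turn about z gives the same grasp; the last joint's range is limited). The gripper opens to 85 mm and grips with 20 to 120 N. Pads are 22 mm wide; open, the fingers measure 114 mm over their backs; the gripper's body (76 mm by 85 mm) begins 54 mm behind the grasp point. The pads swing forward as they close: fully open they stand 13 mm farther back than shut.
Start: joints at [0.985, 0.181, 1.607, -0, 1.354, -0.206], TCP at [0.213, 0.534, 0.231] pointing down, gripper open.
Joint ranges: [-2.99, 2.99], [-0.89, 2.07], [0.3, 2.58], [-1.14, 4.28], [0, 2.63], [-3.12, 3.12]. Speed limits (rad/s): [2.57, 2.57, 3.01, 3.14, 3.14, 3.14].

## Interface

Orientations are given as a unit quaternion [w, x, y, z].
In Python, from bench import ctrl gives the robot as it stands.
- The arm moves only by the tool apply_moves, never from a script. Its argument "moves" is a list of rows, each an object with "jaw": the opening, from 0 (shut) to 1 (fully open); "offset": the shift along the tool's x, y, z in mm, a list of three; "rot": the turn, a rotation vector about the tool's x, y, z in degrees, a list of three. In form: [{"jaw": jaw, "offset": [dx, dy, dz], "rot": [ax, ay, az]}, ...]. A call has exactly 5 rows; each row shifts and turns the commanded pose from where the row before left it, along the tool's axes as they then stand; what a row does not reach is not made up. A row lasts 1/8 s, in which the tool goes at most 62.5 mm and 10.7 degrees, less where a joint would pass 70% of its speed; a pose out of reach is approached as far as the arm can. A call is refused whole if a number of a shift passes 62.5 or a number of a turn 10.7, either way. A call with a gripper value outside its range is refused whole. The fingers move at their own pace and stop on an object; the grip force is fixed at half the most. Time passes only in rows, so rows that do not move let the fingers close, or fill a call up. It gives the time, the measured TCP pose, the force, the opening and the grip force at its end, in the units of the state.
- ctrl.get_obs(): the state, without advancing time (a new reading comes with each control period).
- ctrl.camera(name): name is "scene" or "top" or "wrist"; returns (picture, depth): 400x640x3 uint8, red, green, blue; 400x640 float32, m along the optical axis (not along the pixel's ray), 0 where there is no reading.
- ctrl.camera_params(name): a dict with "K" (3x3 intrinsics, pixels), "cam_to_world" (4x4, takes a point from camera to world coordinates); the wrist camera has in their place "mount" (4x4, takes a point from camera to tool coordinates, whose origin is the TCP and whose axes are the flange's). Camera axes: x right, y down, z forward; pixel columns grow to the right and rows downward; lengths in m; the calibration is good to about 2 mm. A picture is of the moment at which its call begins: read the wrist's pose just before it. camera_params takes no time and is no camera call.
- ctrl.hand_in(): hands the job in; it is judged then, once.
Trained networks look in the newest picture that a camera, given by its name, has taken for a name from the list of things; names that differ only in an ending like _2 or _b are one class to them, and where a whole thing is asked for, a point or a joint stands for the part that bears it (a point fixed in the world has none). Each returns a list of dicts, best first, with "score" (0 to 1); they miss things now and then, are a little off and sometimes report something else, mostly with a low value. They report only what shows in the picture. A call takes as long as a camera call. They do not tell look-alikes from the thing itself.
- ctrl.outline_of(camera, target): "region" (400x640 bool, what is visible of it) and "position" ([column, row] in pixels, amid what is visible of it).
The state is a dict: "time_s": time; "q": joint angles; "dq": joint speeds; "joint_efforts": joint torques, N m; "eef_pos": TCP position; "eef_rot": TCP orientation; "wrist_force": force on the tool from outside, world axes, zero at the start; "torque": the same for the moment, N m; "opening": opening from 0.0 (shut) to 1.0 (fully open); "grasp_force": force on a finger pad.
Only numpy, scipy, OpenCV 4.12 (cv2) and the standard library are available. Lean on these libraries where they do the work, as an engineer would, in place of code of your own. Each camera call takes 0.05 s, during which the arm holds its last target. There are 200 camera calls.

## Working session

There is one attempt and no reset: what is moved stays moved. The work goes in short steps, Python scripts to look and compute and a tool call to move; the robot and the scene stay as the last step left them, time stands still between calls to the robot, and variables do not carry over. Pictures are saved under pics/ and viewed, at most 10 in all, crops included, and the job is handed in when it is done.

Besides the shell and the picture viewer there is one more tool, called after "Request:" as name(argument=value, ...) on one line, values as JSON. apply_moves: Moves the arm, as the interface text tells. Its arguments: {"type":"object","properties":{"moves":{"type":"array"}},"required":["moves"]}

```bash
mkdir -p pics
cat > h.py <<'E'
import numpy as np, cv2
from bench import ctrl
def world(cam,px,z=None,depth=None):
    p=ctrl.camera_params(cam);K=np.array(p["K"]);T=np.array(p["cam_to_world"])
    r=np.linalg.inv(K)@np.array([px[0],px[1],1.])
    if z is None: c=r*depth
    else:
        d=T[:3,:3]@r; c=r*(z-T[2,3])/d[2]
    return T[:3,:3]@c+T[:3,3]
def pix(cam,X):
    p=ctrl.camera_params(cam);K=np.array(p["K"]);T=np.linalg.inv(np.array(p["cam_to_world"]))
    c=K@(T[:3,:3]@np.array(X)+T[:3,3]); return c[:2]/c[2]
E
python3 - <<'E'
from h import *
for c in ("top","scene"):
    im,d=ctrl.camera(c); cv2.imwrite(f"pics/{c}1.png",im[:,:,::-1])
    for n in ["foot","carousel","flask","beaker_a","jar_a","big_beaker","wash_bottle","reagent_bottle","tongue_end","lobe"]:
        for o in ctrl.outline_of(c,n)[:3]:
            u,v=map(int,o["position"]); dd=d[v,u]
            print(c,n,round(o["score"],2),(u,v),o["region"].sum(),world(c,(u,v),depth=dd).round(3))
o=ctrl.get_obs();print(o["time_s"],o["eef_pos"],o["eef_rot"])
E
```

```text
top foot 0.46 (141, 193) 995 [0.617 0.425 0.124]
top foot 0.36 (146, 263) 1986 [0.451 0.427 0.085]
top carousel 0.58 (345, 223) 8572 [ 0.535 -0.058  0.056]
top carousel 0.43 (320, 239) 394 [0.497 0.005 0.053]
top flask 0.65 (373, 201) 317 [ 0.58  -0.12   0.131]
top flask 0.2 (320, 237) 359 [0.502 0.005 0.055]
top beaker_a 0.95 (291, 120) 424 [0.82  0.074 0.007]
top beaker_a 0.94 (346, 189) 407 [ 0.621 -0.064  0.054]
top beaker_a 0.83 (320, 236) 351 [0.505 0.005 0.05 ]
top jar_a 0.68 (375, 233) 394 [ 0.507 -0.123  0.116]
top jar_a 0.68 (319, 206) 342 [0.574 0.005 0.115]
top big_beaker 0.85 (147, 261) 1935 [0.453 0.46  0.007]
top wash_bottle 0.91 (142, 195) 942 [0.612 0.424 0.12 ]
top wash_bottle 0.52 (376, 233) 362 [ 0.507 -0.126  0.116]
top reagent_bottle 0.56 (482, 195) 1024 [ 0.589 -0.381  0.109]
top tongue_end 0.66 (354, 292) 271 [ 0.36  -0.077  0.012]
top tongue_end 0.32 (346, 221) 8578 [ 0.54  -0.061  0.056]
scene carousel 0.92 (315, 194) 3190 [ 0.606 -0.003  0.111]
scene flask 0.77 (290, 177) 236 [ 0.595 -0.127  0.093]
scene beaker_a 0.73 (283, 264) 350 [ 0.804  0.052 -0.001]
scene beaker_a 0.67 (298, 195) 333 [ 0.64  -0.044  0.103]
scene beaker_a 0.57 (340, 185) 294 [ 0.485 -0.006  0.057]
scene jar_a 0.78 (322, 198) 323 [0.6   0.021 0.106]
scene jar_a 0.5 (307, 164) 291 [ 0.522 -0.121  0.104]
scene jar_a 0.5 (299, 193) 321 [ 0.608 -0.074  0.065]
scene big_beaker 0.82 (458, 254) 1511 [0.494 0.439 0.103]
scene wash_bottle 0.57 (428, 294) 911 [0.657 0.45  0.106]
scene reagent_bottle 0.7 (240, 145) 635 [ 0.602 -0.376  0.088]
scene tongue_end 0.62 (291, 180) 171 [ 0.597 -0.122  0.084]
scene tongue_end 0.55 (314, 196) 3277 [ 0.573 -0.042  0.046]
scene lobe 0.7 (313, 198) 3253 [ 0.583 -0.036  0.048]
1.1 [0.21316978 0.53403746 0.2312769 ] [ 9.67052551e-06  1.88739591e-01  9.82027172e-01 -1.91924638e-05]
```

Run:
```python
import cv2
a=cv2.imread("pics/top1.png");cv2.imwrite("pics/top1c.png",cv2.resize(a[90:330,240:500],None,fx=2.5,fy=2.5)[:600,:800])
```

```text
(no output)
```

View pics/top1.png

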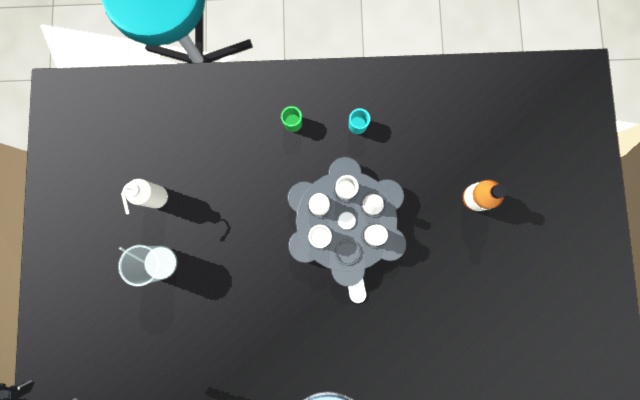

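View pics/top1c.png

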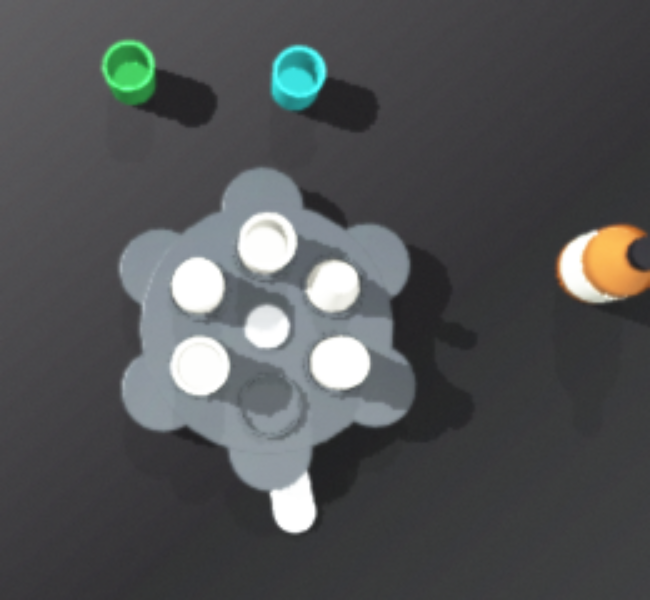

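The pictures show:
- Rotor cap at about (347,220) and tongue end at about (357,292). The empty ring is at the front, at (348,250).
- Flask candidates, which are the white vessels on the rotor:
  - (373,201), top at z=0.131, matching the flask's 48+82 mm.
  - (375,233) and (319,206), tops at 0.115, so jars.
  - (320,237) and (346,188), open, so beakers.
- The green (291,120) and turquoise (359,121) look-alikes are on the bench.

The flask is at (373,201). Next I fit the axis, the rotor angle and the tongue bearing.

```bash
cat >> h.py <<'E'
from scipy.optimize import least_squares
def measure(cam="top",c0=(0.535,-0.06),name=None):
    im,d=ctrl.camera(cam)
    if name: cv2.imwrite(f"pics/{name}.png",im[:,:,::-1])
    # rotor top face from depth: height map
    p=ctrl.camera_params(cam);K=np.array(p["K"]);T=np.array(p["cam_to_world"])
    v,u=np.mgrid[:400,:640];R=np.stack([(u-K[0,2])/K[0,0],(v-K[1,2])/K[1,1],np.ones_like(u)],-1)*d[...,None]
    W=R@T[:3,:3].T+T[:3,3]
    near=np.hypot(W[...,0]-c0[0],W[...,1]-c0[1])<.2
    m=(near&(W[...,2]>.035)&(W[...,2]<.14)&(d>0)).astype(np.uint8)
    cs=max(cv2.findContours(m,cv2.RETR_EXTERNAL,cv2.CHAIN_APPROX_NONE)[0],key=cv2.contourArea)[:,0]
    P=np.array([world(cam,q,z=.048)[:2] for q in cs])
    def res(a):
        D=P-a[:2]; r=np.hypot(*D.T)-.128
        for k in range(6):
            b=a[2]+k*np.pi/3
            r=np.minimum(r,np.hypot(*(D-.122*np.array([np.cos(b),np.sin(b)])).T)-.042)
        return r
    s=min((least_squares(res,[*c0,t],loss="soft_l1",f_scale=.003) for t in np.radians([0,15,30,45])),key=lambda s:s.cost)
    fl=near&(W[...,2]>.121)&(W[...,2]<.14)
    F=np.median(W[fl],0) if fl.sum() else None
    hsv=im.min(-1)
    t=near&(W[...,2]<.025)&(hsv>150)
    return s.x,np.sqrt(np.mean(res(s.x)**2)),F,fl.sum(),W[t],im,W
E
python3 - <<'E'
from h import *
s,e,F,n,t,im,W=measure()
print(s[:2],np.degrees(s[2])%60,e,F,n,len(t),t.mean(0),t.min(0),t.max(0))
b=lambda q:np.degrees(np.arctan2(q[1]-s[1],q[0]-s[0]))
print("flask bearing",b(F),"r",np.hypot(*(F[:2]-s[:2])),"tongue",b(t.mean(0)), "r range",np.hypot(*(t[:,:2]-s[:2]).T).min(),np.hypot(*(t[:,:2]-s[:2]).T).max())
print(pix("top",[*s[:2],.05]),ctrl.get_obs()["time_s"])
E
```

```text
[ 0.54199405 -0.06188601] 59.6827019546693 0.001879306005134198 [ 0.58003313 -0.12900451  0.13080223] 85 274 [ 0.36017402 -0.08589028  0.01086487] [ 0.33621073 -0.10670172 -0.00122487] [ 0.3920693  -0.06299633  0.01780042]
flask bearing -60.457819911825084 r 0.07714832617210775 tongue -172.47918209353676 r range 0.15449366214930288 0.20617001153377884
[346.25314313 220.27376984] 1.15
```

Request:
apply_moves(moves=[{"jaw": 0,"offset": [-36,-47,0],"rot": [0,0,0]},{"jaw": 0,"offset": [-36,-47,0],"rot": [0,0,0]},{"jaw": 0,"offset": [-36,-47,0],"rot": [0,0,0]},{"jaw": 0,"offset": [-36,-47,0],"rot": [0,0,0]},{"jaw": 0,"offset": [-36,-47,0],"rot": [0,0,0]}])

```text
time_s: 1.78
eef_pos: [0.2935, 0.2475, 0.2316]
eef_rot: [0.001, 0.188, 0.982, 0.0]
wrist_force: [1.4, -0.0, 0.3]
opening: 0.0
grasp_force: 0.0
```

Request:
apply_moves(moves=[{"jaw": 0,"offset": [-36,-47,0],"rot": [0,0,0]},{"jaw": 0,"offset": [-36,-47,0],"rot": [0,0,0]},{"jaw": 0,"offset": [-36,-47,0],"rot": [0,0,0]},{"jaw": 0,"offset": [-36,-47,0],"rot": [0,0,0]},{"jaw": 0,"offset": [-36,-47,0],"rot": [0,0,0]}])

```text
time_s: 2.4
eef_pos: [0.3736, -0.0381, 0.2318]
eef_rot: [0.001, 0.189, 0.982, -0.0]
wrist_force: [0.5, -0.3, 0.4]
opening: -0.002
grasp_force: 0.0
```

Request:
apply_moves(moves=[{"jaw": 0,"offset": [-36,-47,0],"rot": [0,0,0]},{"jaw": 0,"offset": [-30,-45,0],"rot": [0,0,0]},{"jaw": 0,"offset": [0,0,0],"rot": [0,0,0]},{"jaw": 0,"offset": [0,0,0],"rot": [0,0,0]},{"jaw": 0,"offset": [0,0,0],"rot": [0,0,0]}])

```text
time_s: 3.02
eef_pos: [0.4003, -0.1447, 0.2312]
eef_rot: [-0.0, 0.188, 0.982, 0.0]
wrist_force: [-0.2, -0.6, -0.3]
opening: -0.002
grasp_force: 0.0
```

Request:
apply_moves(moves=[{"jaw": 0,"offset": [0,0,45],"rot": [0,0,0]},{"jaw": 0,"offset": [0,0,45],"rot": [0,0,0]},{"jaw": 0,"offset": [0,0,45],"rot": [0,0,0]},{"jaw": 0,"offset": [0,0,40],"rot": [0,0,0]},{"jaw": 0,"offset": [0,0,20],"rot": [0,0,0]}])

```text
time_s: 3.65
eef_pos: [0.3993, -0.1437, 0.0345]
eef_rot: [-0.001, 0.188, 0.982, 0.001]
wrist_force: [-0.2, -0.5, -0.1]
opening: -0.005
grasp_force: 0.0
```

```bash
cat > arc.py <<'E'
import sys
from h import *
from scipy.spatial.transform import Rotation as Ro
def arc(b0,b1,n,r=.150,c=(.542,-.062),z=.036):
    o=ctrl.get_obs();q=o["eef_rot"];R=Ro.from_quat([q[1],q[2],q[3],q[0]]).as_matrix()
    p=np.array(o["eef_pos"])
    D=p[:2]-np.array(c);print("at",p.round(4),"bearing",np.degrees(np.arctan2(D[1],D[0])),"r",np.hypot(*D),o["wrist_force"])
    for b in np.radians(np.linspace(b0,b1,n)):
        w=np.array([c[0]+r*np.cos(b),c[1]+r*np.sin(b),z])
        d=(R.T@(w-p)*1000).round(0);p=p+R@d/1000
        print(round(np.degrees(b),1),d.astype(int).tolist())
if __name__=="__main__": arc(float(sys.argv[1]),float(sys.argv[2]),int(sys.argv[3]))
E
python3 arc.py -157 -262 31
```

```text
at [ 0.3993 -0.1437  0.0345] bearing -150.19426387115598 r 0.16441602258026147 [-0.20127707 -0.4638056  -0.14633254]
-157.0 [4, 23, -1]
-160.5 [6, 7, 0]
-164.0 [6, 7, 0]
-167.5 [6, 7, 0]
-171.0 [5, 8, 0]
-174.5 [4, 8, 0]
-178.0 [4, 8, 0]
-181.5 [3, 9, 0]
-185.0 [3, 9, 0]
-188.5 [3, 8, 0]
-192.0 [1, 9, 0]
-195.5 [2, 10, 0]
-199.0 [0, 9, 0]
-202.5 [0, 9, 0]
-206.0 [0, 9, 0]
-209.5 [-1, 9, 0]
-213.0 [-1, 9, 0]
-216.5 [-3, 9, 0]
-220.0 [-2, 9, 0]
-223.5 [-3, 8, 0]
-227.0 [-4, 9, 0]
-230.5 [-4, 8, 0]
-234.0 [-5, 8, 0]
-237.5 [-5, 7, 0]
-241.0 [-6, 8, 0]
-244.5 [-6, 7, 0]
-248.0 [-6, 6, 0]
-251.5 [-7, 6, 0]
-255.0 [-7, 6, 0]
-258.5 [-8, 5, 0]
-262.0 [-7, 5, 0]
```

Request:
apply_moves(moves=[{"jaw": 0,"offset": [2,12,-1],"rot": [0,0,0]},{"jaw": 0,"offset": [2,11,0],"rot": [0,0,0]},{"jaw": 0,"offset": [6,7,0],"rot": [0,0,0]},{"jaw": 0,"offset": [6,7,0],"rot": [0,0,0]},{"jaw": 0,"offset": [6,7,0],"rot": [0,0,0]}])

```text
time_s: 4.28
eef_pos: [0.3966, -0.0965, 0.0379]
eef_rot: [0.001, 0.189, 0.982, -0.0]
wrist_force: [0.4, -1.0, 0.8]
opening: 0.002
grasp_force: 0.5
```

Run:
```python
from h import *
s,e,F,n,t,im,W=measure(c0=(.542,-.062),name="top2")
print(s[:2],np.degrees(s[2])%60,e,F,n)
o=ctrl.get_obs();print(o["eef_pos"],o["wrist_force"])
```

```text
[ 0.54262215 -0.0614998 ] 53.582364386911735 0.007056357296437897 [ 0.56197005 -0.12075536  0.13123646] 159
[ 0.3956156  -0.09537271  0.03741086] [-0.73280549  0.22906664 -0.11170272]
```

The rotor has turned about 6° clockwise with light contact, so I continue.

Request:
apply_moves(moves=[{"jaw": 0,"offset": [5,8,0],"rot": [0,0,0]},{"jaw": 0,"offset": [4,8,0],"rot": [0,0,0]},{"jaw": 0,"offset": [4,8,0],"rot": [0,0,0]},{"jaw": 0,"offset": [3,9,0],"rot": [0,0,0]},{"jaw": 0,"offset": [3,9,0],"rot": [0,0,0]}])

```text
time_s: 4.95
eef_pos: [0.3942, -0.0501, 0.0373]
eef_rot: [-0.0, 0.189, 0.982, 0.0]
wrist_force: [-0.1, -2.1, 1.3]
opening: 0.001
grasp_force: 0.5
```

Request:
apply_moves(moves=[{"jaw": 0,"offset": [3,8,0],"rot": [0,0,0]},{"jaw": 0,"offset": [1,9,0],"rot": [0,0,0]},{"jaw": 0,"offset": [2,10,0],"rot": [0,0,0]},{"jaw": 0,"offset": [0,9,0],"rot": [0,0,0]},{"jaw": 0,"offset": [0,9,0],"rot": [0,0,0]}])

```text
time_s: 5.58
eef_pos: [0.4056, -0.0061, 0.0373]
eef_rot: [-0.0, 0.189, 0.982, 0.0]
wrist_force: [-0.9, -1.1, 0.3]
opening: -0.0
grasp_force: 0.5
```

Request:
apply_moves(moves=[{"jaw": 0,"offset": [0,9,0],"rot": [0,0,0]},{"jaw": 0,"offset": [-1,9,0],"rot": [0,0,0]},{"jaw": 0,"offset": [-1,9,0],"rot": [0,0,0]},{"jaw": 0,"offset": [-3,9,0],"rot": [0,0,0]},{"jaw": 0,"offset": [-2,9,0],"rot": [0,0,0]}])

```text
time_s: 6.2
eef_pos: [0.429, 0.0329, 0.0373]
eef_rot: [-0.0, 0.189, 0.982, -0.0]
wrist_force: [-0.9, -0.1, 0.0]
opening: -0.006
grasp_force: 0.5
```

```bash
python3 - <<'E'
from h import *
s,e,F,n,t,im,W=measure(c0=(.542,-.062),name="top3")
print(s[:2],np.degrees(s[2])%60,e,F,n,np.degrees(np.arctan2(F[1]+.062,F[0]-.542)))
E
python3 arc.py -223.5 -262 12
```

```text
[ 0.54330712 -0.06262987] 0.5676584734344023 0.010612898203887876 [ 0.50386514 -0.12851541  0.13080963] 84 -119.82666871104183
at [0.4297 0.0334 0.0374] bearing 139.64345432051556 r 0.14736925246412036 [-0.2248777  -0.33107486  1.63644316]
-223.5 [0, 9, 1]
-227.0 [-4, 8, 0]
-230.5 [-4, 8, 0]
-234.0 [-5, 8, 0]
-237.5 [-5, 8, 0]
-241.0 [-5, 7, 0]
-244.5 [-7, 7, 1]
-248.0 [-6, 6, 0]
-251.5 [-7, 6, 0]
-255.0 [-7, 6, 0]
-258.5 [-7, 5, 0]
-262.0 [-8, 5, 0]
```

Request:
apply_moves(moves=[{"jaw": 0,"offset": [-1,9,0],"rot": [0,0,0]},{"jaw": 0,"offset": [-4,8,0],"rot": [0,0,0]},{"jaw": 0,"offset": [-4,8,0],"rot": [0,0,0]},{"jaw": 0,"offset": [-5,8,0],"rot": [0,0,0]},{"jaw": 0,"offset": [-5,8,0],"rot": [0,0,0]}])

```text
time_s: 6.88
eef_pos: [0.462, 0.0638, 0.0373]
eef_rot: [0.0, 0.189, 0.982, 0.0]
wrist_force: [-1.0, -1.0, -0.8]
opening: 0.001
grasp_force: 0.5
```

Request:
apply_moves(moves=[{"jaw": 0,"offset": [-5,7,0],"rot": [0,0,0]},{"jaw": 0,"offset": [-7,7,0],"rot": [0,0,0]},{"jaw": 0,"offset": [-6,6,0],"rot": [0,0,0]},{"jaw": 0,"offset": [-7,6,0],"rot": [0,0,0]},{"jaw": 0,"offset": [-7,6,0],"rot": [0,0,0]}])

```text
time_s: 7.5
eef_pos: [0.5036, 0.0815, 0.0373]
eef_rot: [0.0, 0.189, 0.982, -0.0]
wrist_force: [-1.3, -0.5, 0.2]
opening: 0.001
grasp_force: 0.5
```

```bash
python3 - <<'E'
from h import *
s,e,F,n,t,im,W=measure(c0=(.542,-.062),name="top4")
print(s[:2],np.degrees(s[2])%60,e,F,n,np.degrees(np.arctan2(F[1]+.062,F[0]-.542)))
E
python3 arc.py -258.5 -276 6
```

```text
[ 0.54145992 -0.06343135] 27.195113750981612 0.012925584806771532 [ 0.47297679 -0.09664864  0.13102239] 85 -153.34401973223416
at [0.505  0.0816 0.0376] bearing 104.46331983284443 r 0.14829429428193977 [-0.09889224  0.18294271  0.22193769]
-258.5 [-5, 6, 2]
-262.0 [-8, 5, 0]
-265.5 [-8, 4, 0]
-269.0 [-9, 4, 0]
-272.5 [-8, 3, 0]
-276.0 [-9, 3, 0]
```

Request:
apply_moves(moves=[{"jaw": 0,"offset": [-6,5,0],"rot": [0,0,0]},{"jaw": 0,"offset": [-8,5,0],"rot": [0,0,0]},{"jaw": 0,"offset": [-8,4,0],"rot": [0,0,0]},{"jaw": 0,"offset": [-9,4,0],"rot": [0,0,0]},{"jaw": 0,"offset": [-8,3,0],"rot": [0,0,0]}])

```text
time_s: 8.18
eef_pos: [0.5478, 0.0863, 0.0373]
eef_rot: [0.0, 0.189, 0.982, -0.0]
wrist_force: [-1.4, 0.8, 0.5]
opening: -0.001
grasp_force: 0.5
```

```bash
python3 - <<'E'
from h import *
s,e,F,n,t,im,W=measure(c0=(.542,-.062),name="top5")
print(s[:2],np.degrees(s[2])%60,e,F,n,np.degrees(np.arctan2(F[1]+.062,F[0]-.542)))
E
python3 arc.py -274 -282 4
```

```text
[ 0.54188878 -0.06301976] 8.49352647317488 0.01193290273734832 [ 0.4666885  -0.07178276  0.13063571] 97 -172.59887701793855
at [0.549  0.0861 0.0376] bearing 87.29390868079393 r 0.1483061225449287 [ 0.90747946  0.36221265 -0.03834286]
-274.0 [-3, 3, 2]
-276.7 [-6, 2, 0]
-279.3 [-7, 1, 0]
-282.0 [-7, 2, 0]
```

Request:
apply_moves(moves=[{"jaw": 0,"offset": [10,6,0],"rot": [0,0,0]},{"jaw": 0,"offset": [14,16,0],"rot": [0,0,0]},{"jaw": 0,"offset": [14,26,0],"rot": [0,0,0]},{"jaw": 0,"offset": [0,20,-40],"rot": [0,0,0]},{"jaw": 0,"offset": [0,0,-60],"rot": [0,0,0]}])

```text
time_s: 8.85
eef_pos: [0.5343, 0.1662, 0.1365]
eef_rot: [-0.002, 0.187, 0.982, -0.0]
wrist_force: [1.3, 0.2, 0.7]
opening: -0.002
grasp_force: 0.0
```

Request:
apply_moves(moves=[{"jaw": 0,"offset": [30,40,-30],"rot": [0,0,0]},{"jaw": 0,"offset": [30,40,-20],"rot": [0,0,0]},{"jaw": 0,"offset": [30,20,0],"rot": [0,0,0]},{"jaw": 0,"offset": [0,0,0],"rot": [0,0,0]},{"jaw": 0,"offset": [0,0,0],"rot": [0,0,0]}])

```text
time_s: 9.48
eef_pos: [0.4896, 0.2903, 0.1871]
eef_rot: [-0.0, 0.188, 0.982, -0.0]
wrist_force: [0.0, -0.1, 0.0]
opening: -0.003
grasp_force: 0.0
```

Run:
```python
from h import *
s,e,F,n,t,im,W=measure(c0=(.542,-.062),name="top6")
print(s[:2],np.degrees(s[2])%60,e,F,n,np.degrees(np.arctan2(F[1]+.062,F[0]-.542)))
a=np.radians(-172.5);f=F[:2]-[.542,-.062];print("off line mm",1000*(-np.sin(a)*f[0]+np.cos(a)*f[1]))
cv2.imwrite("pics/top6c.png",cv2.resize(im[90:330,100:420,::-1],None,fx=2.5,fy=2.5))
print(ctrl.get_obs()["eef_pos"])
```

```text
[ 0.5420265  -0.06191454] 7.5439485012339205 0.0018540334810994651 [ 0.4647043  -0.07175479  0.13059267] 84 -172.80724540121733
off line mm -0.41777954539931084
[0.49007761 0.28971266 0.18700672]
```

View pics/top6c.png

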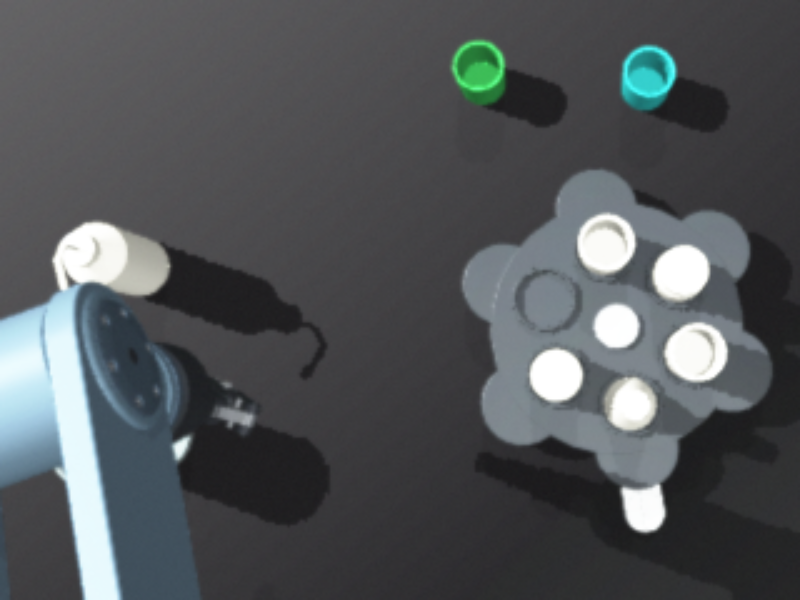

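The flask at crop pixel (630,403) is in line with the tongue at (643,505). All vessels are upright and the arm is clear.

```bash
python3 -c "
from bench import ctrl
print(ctrl.hand_in())"
```

```text
the job is handed in; nothing more can be done
None
```

The carousel is turned and at rest, with the conical flask at the front about 0.4 mm off the tongue's centre line. No vessel or bench item was disturbed in the last picture, and the job is handed in; no verdict was returned.

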